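# Collapse the vacuum tube for stowing

## Robot

A 6-joint arm with a two-finger parallel gripper is mounted at the origin on the work surface. World frame = base frame: x ahead of the robot, y to its left, z up, the work surface at z = 0. Lengths are in m, angles in rad, forces in N, time in s.
With the tool pointing down it reaches from about 0.325 to 0.9 m from the base axis. Payload 6.1 kg.
Tool frame: the origin (TCP) lies midway between the tips of the shut fingers; the grasp point (between the pads) lies 19 mm behind it; z points along the fingers, y is the line along which they close (so a half turn about z gives the same grasp; the last joint's range is limited). The gripper opens to 85 mm and grips with 20 to 120 N. Pads are 22 mm wide; open, the fingers measure 114 mm over their backs; the gripper's body (76 mm by 85 mm) begins 54 mm behind the grasp point. The pads swing forward as they close: fully open they stand 13 mm farther back than shut.
Start: joints at [1.197, 0.22, 1.526, -0, 1.395, -0.126], TCP at [0.153, 0.606, 0.231] pointing down, gripper open.
Joint ranges: [-2.98, 2.98], [-0.91, 2.08], [0.09, 2.57], [-1.24, 4.39], [0.2, 2.65], [-2.68, 2.68]. Speed limits (rad/s): [2.57, 2.57, 3.01, 3.14, 3.14, 3.14].

## Interface

Orientations are given as [roll, pitch, yaw] about the fixed x, y, z axes, in that order (R = Rz(yaw) Ry(pitch) Rx(roll)).
In Python, from plant import movep, move_l, set_joints, gripper_to, hold, inverse_kinematics, observe, get_image, get_calibration, Unreachable, job_done gives the robot as it stands. Calls block until the motion is done:
- movep(position, orientation): joint-space move of the TCP to a pose.
- move_l(position, feed=0.15, rotation=None, max_force=None): straight line of the TCP; rotation=None keeps the orientation; feed is the mean speed in m/s. With max_force (N) it stops when the force on the tool has changed by that much, and returns True; else False.
- set_joints(angles): joint-space move.
- gripper_to(opening, f_grip=None): finger opening in m; f_grip is the grip in N (None keeps the last); returns when the fingers have stopped.
- hold(seconds).
- inverse_kinematics(position, orientation): joint angles nearest the present ones, or None.
- observe(): the state.
- get_image(name): name is "scene" or "top" or "wrist"; returns (picture, depth): 420x560x3 uint8, red, green, blue; 420x560 float32, m along the optical axis (not along the pixel's ray), 0 where there is no reading.
- get_calibration(name): a dict with "intrinsics" (3x3 intrinsics, pixels), "world_from_camera" (4x4, takes a point from camera to world coordinates). Camera axes: x right, y down, z forward; pixel columns grow to the right and rows downward; lengths in m; the calibration is good to about 2 mm. A picture is of the moment at which its call begins: read the wrist's pose just before it. get_calibration takes no time and is no camera call; for the wrist camera it gives the pose at the moment of the call.
A pose or a line that the arm cannot do raises Unreachable and nothing moves.
- job_done(): hands the job in; it is judged then, once.
The state is a dict: "time_s": time; "q": joint angles; "joint_velocities": joint speeds; "joint_torque": joint torques, N m; "eef_pos": TCP position; "tcp_rot": TCP orientation; "ft_force": force on the tool from outside, world axes, zero at the start; "torque": the same for the moment, N m; "opening": finger opening in m; "grasp_force": force on a finger pad.
Only numpy, scipy, OpenCV 4.12 (cv2) and the standard library are available. Lean on these libraries where they do the work, as an engineer would, in place of code of your own. Each camera call takes 0.05 s, during which the arm holds its last target. There are 200 camera calls.

## Task

Collapse the three-section telescoping vacuum tube with the yellow cap so that it fits back in the locker: push its innermost section fully home first, then the middle section fully home. Leave the blue-capped tube extended as it is.

Things in the scene. Friction and masses are not known exactly. Their poses are not given: they have to be found in the camera images.
- yellow_top (a point): Centre of the flat top of the yellow cap (40 mm diameter, 14 mm high) on the innermost section of the tube to collapse, which stands upright and fixed on a black foot 84 mm across. With both sections home this point is 168 mm above the table; extended, up to 298 mm. A blue-capped twin and a one-piece steel tube 240 mm high in a white socket stand beside it, in any order. z up.
- yellow_inner (a joint): How far the innermost steel tube (25 mm diameter, under the cap) stands out of the middle section, in m: 0 is home, the cap resting on the middle section's yellow collar (42 mm diameter, 16 mm high); 0.07 is fully out. Slides vertically with about 2.5 N of friction and stays where left.
- yellow_middle (a joint): How far the middle steel tube (33 mm diameter) stands out of the fixed black sleeve, in m: 0 is home, its yellow collar resting on the sleeve's white collar (50 mm diameter, top 138 mm above the table); 0.07 is fully out. Slides vertically with about 8 N of friction, stays where left. So pressing on the cap moves the innermost section first, then the middle one with it.
- blue_top (a point): Centre of the flat top of the blue cap of the other telescoping tube: same build and size as the yellow one, upright and fixed on its foot, partly extended. To be left as it is. z up.
Not all that is in view belongs to the job. Leave any orange or red look-alike of the part that bears yellow_top alone.

How it is judged:
By the outcome, as a careful person would: the job done as asked, in the order asked, and still so for the second after the job is handed in, with the robot touching nothing.
It also fails if it takes over 29 s, if anything falls off the work surface, if the arm or the gripper's body presses on something with over 40 N, if the wrist force passes 120 N, or if a joint passes its speed limit or range.

## Working session

There is one attempt and no reset: what is moved stays moved. The work goes in short steps, each a Python script; the robot and the scene stay as the last script left them, time stands still between calls to the robot, and variables do not carry over. Pictures are saved under pics/ and viewed, at most 10 in all, crops included, and the job is handed in when it is done.

```bash
mkdir -p pics; python3 - <<'E'
from plant import *
import cv2,numpy as np
for n in("scene","top"):
    im,d=get_image(n); c=get_calibration(n)
    cv2.imwrite(f"pics/{n}.png",im[:,:,::-1]); np.savez(f"{n}.npz",im=im,d=d,K=c["intrinsics"],T=c["world_from_camera"])
    print(n,np.round(c["world_from_camera"],3).tolist())
print(observe()["time_s"])
E
```

```text
scene [[-0.223, 0.808, -0.546, 0.951], [0.975, 0.18, -0.131, 0.106], [-0.007, -0.562, -0.827, 0.809], [0.0, 0.0, 0.0, 1.0]]
top [[0.03, -0.989, 0.147, 0.402], [-0.999, -0.025, 0.03, -0.009], [-0.026, -0.147, -0.989, 0.791], [0.0, 0.0, 0.0, 1.0]]
0.1
```

View pics/scene.png

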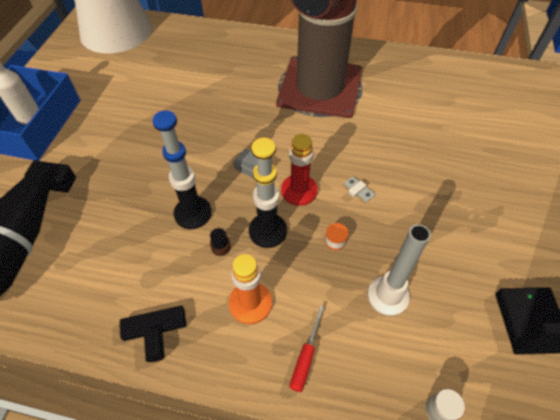

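View pics/top.png

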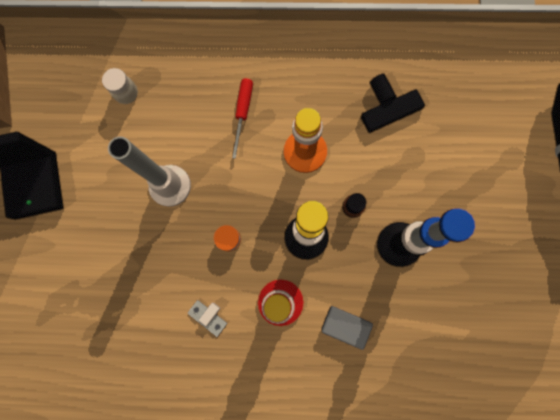

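Both views show three yellow caps. Scene (263,149) / top (312,217) stands on a black foot with yellow and white collars. Scene (245,266) / top (307,122) is on an orange sleeve, and scene (301,146) / top (277,307) is on a red one. I choose the black-footed one. The blue twin is at scene (165,121) / top (457,225), and the steel tube at scene (419,233). I'll crop in to check this choice and locate the caps.

```bash
cat > h.py <<'E'
import numpy as np,cv2
def pt(D,u,v,z):
    K,T=D["K"],D["T"]; r=T[:3,:3]@np.linalg.solve(K,[u,v,1]); return T[:3,3]+r*(z-T[2,3])/r[2]
def pts(D):
    h,w=D["d"].shape; v,u=np.mgrid[:h,:w]
    P=np.linalg.solve(D["K"],np.stack([u,v,u*0+1]).reshape(3,-1).astype(float))*D["d"].ravel()
    return (D["T"][:3,:3]@P+D["T"][:3,3:]).T.reshape(h,w,3)
def caps(D,lo,hi):
    m=cv2.inRange(cv2.cvtColor(D["im"],cv2.COLOR_RGB2HSV),lo,hi)
    n,l,s,c=cv2.connectedComponentsWithStats(m); P=pts(D); out=[]
    for i in range(1,n):
        if s[i,4]<80: continue
        q=P[(l==i)&(D["d"]>0)]; zt=np.percentile(q[:,2],90)
        t=(l==i)&(abs(P[...,2]-zt)<.004)&(D["d"]>0)
        (vv,uu)=np.nonzero(t); (cu,cv),r=cv2.minEnclosingCircle(np.c_[uu,vv].astype(np.float32))
        z=np.median(P[t][:,2]); out.append((c[i].round(),s[i,4],P[t].mean(0).round(4),pt(D,cu,cv,z).round(4)))
    return out
E
python3 - <<'E'
from h import *
for n in("scene","top"):
    D=dict(np.load(n+".npz"))
    for k,lo,hi in(("Y",(20,140,90),(33,255,255)),("B",(100,150,60),(125,255,255))):
        for o in caps(D,lo,hi):print(n,k,*o)
    if n=="scene":cv2.imwrite("pics/crop.png",cv2.resize(D["im"][120:260,190:340,::-1],None,fx=4,fy=4,interpolation=2))
E
```

```text
scene Y [301. 141.] 231 [0.3629 0.0153 0.1684] [0.3632 0.0153 0.1685]
scene Y [263. 147.] 427 [ 0.4832 -0.0293  0.2717] [ 0.4844 -0.0286  0.2717]
scene Y [265. 176.] 251 [ 0.489  -0.0269  0.2071] [ 0.4827 -0.0293  0.207 ]
scene Y [244. 265.] 437 [ 0.6495 -0.0235  0.1684] [ 0.6499 -0.0235  0.1684]
scene B [173.   5.] 578 [-0.5787 -0.7784 -0.19  ] [-0.593  -0.7844 -0.1903]
scene B [ 37. 102.] 4903 [ 0.2839 -0.6498  0.0823] [ 0.3074 -0.6502  0.0823]
scene B [557.  40.] 108 [-0.6615  0.7827 -0.1623] [-0.6548  0.7815 -0.1617]
scene B [164. 120.] 324 [ 0.4759 -0.201   0.2901] [ 0.479  -0.1993  0.2901]
scene B [175. 155.] 159 [ 0.4828 -0.1965  0.2132] [ 0.4783 -0.1998  0.2133]
top Y [308. 120.] 506 [ 0.6463 -0.0236  0.1678] [ 0.6456 -0.0236  0.1679]
top Y [311. 219.] 977 [ 0.4803 -0.0293  0.2713] [ 0.48   -0.0292  0.2712]
top Y [277. 308.] 531 [0.3602 0.0147 0.1682] [0.3602 0.015  0.1681]
top B [450. 227.] 1109 [ 0.4717 -0.2009  0.29  ] [ 0.472  -0.2006  0.29  ]
```

View pics/crop.png

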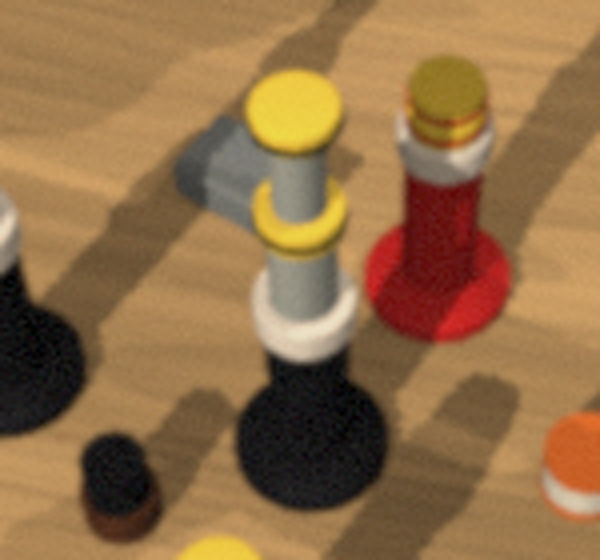

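The crop shows the yellow cap, yellow collar and white collar on a black sleeve and foot, so the choice holds. It's at about (0.482, -0.029, 0.2715), with inner ≈ 50 mm and middle ≈ 53 mm out. I'll move above it and push the inner section home.

```bash
python3 - <<'E'
from plant import *
from h import *
P=lambda *a:print(*a,{k:np.round(observe()[k],4).tolist() for k in("time_s","eef_pos","tcp_rot","ft_force","opening")})
P()
move_l([.153,.606,.36],feed=.2); gripper_to(0)
movep([.482,-.029,.36],[np.pi,0,0]); P()
move_l([.482,-.029,.285],feed=.12); P()
print(move_l([.482,-.029,.214],feed=.03,max_force=5.5)); P()
im,d=get_image("scene");c=get_calibration("scene")
D=dict(im=im,d=d,K=c["intrinsics"],T=c["world_from_camera"])
for o in caps(D,(20,140,90),(33,255,255)):print(*o)
cv2.imwrite("pics/p1.png",cv2.resize(im[100:260,160:340,::-1],None,fx=3,fy=3))
E
```

```text
{'time_s': 0.1, 'eef_pos': [0.1531, 0.6054, 0.2303], 'tcp_rot': [-3.1398, -0.0002, 2.8938], 'ft_force': [0.2309, 0.2852, -1.0325], 'opening': 0.0856}
{'time_s': 4.1917, 'eef_pos': [0.4821, -0.0284, 0.36], 'tcp_rot': [-3.1414, -0.0001, 0.0014], 'ft_force': [0.0949, -0.6545, -0.5399], 'opening': -0.0001}
{'time_s': 4.9667, 'eef_pos': [0.4824, -0.029, 0.2857], 'tcp_rot': [3.1413, -0.001, 0.0002], 'ft_force': [-0.7403, -0.5581, -0.4373], 'opening': -0.0}
True
{'time_s': 6.8833, 'eef_pos': [0.482, -0.029, 0.2196], 'tcp_rot': [-3.1415, 0.0002, -0.0], 'ft_force': [0.9724, -0.0757, 1.1094], 'opening': -0.0001}
[304. 142.] 156 [0.364  0.0219 0.1685] [0.364  0.0185 0.1686]
[265. 174.] 365 [ 0.4905 -0.0277  0.2194] [ 0.4848 -0.0284  0.2194]
[244. 266.] 491 [ 0.6491 -0.0234  0.1685] [ 0.6498 -0.0236  0.1684]
```

View pics/p1.png

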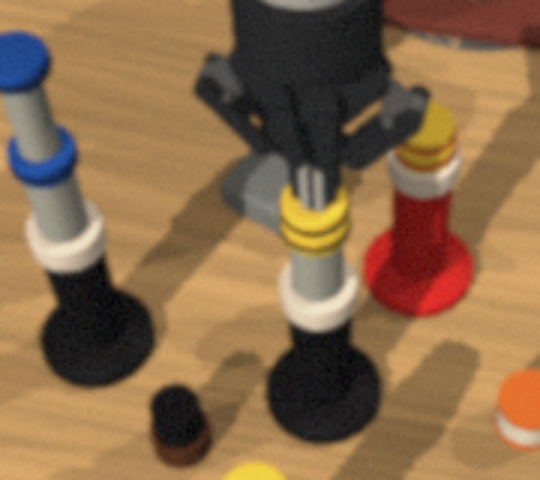

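The cap now rests on the yellow collar (crop pixel ~(315,220)) and the middle section is still out, so the inner one is home. Next I push the middle section.

```bash
python3 - <<'E'
from plant import *
from h import *
P=lambda *a:print(*a,{k:np.round(observe()[k],4).tolist() for k in("time_s","eef_pos","ft_force")})
print(move_l([.482,-.029,.175],feed=.03)); P()
print(move_l([.482,-.029,.160],feed=.015,max_force=30)); P()
move_l([.482,-.029,.30],feed=.12)
movep([.45,.2,.36],[np.pi,0,0.4]); P()
im,d=get_image("scene");c=get_calibration("scene")
D=dict(im=im,d=d,K=c["intrinsics"],T=c["world_from_camera"])
for o in caps(D,(20,140,90),(33,255,255))+caps(D,(100,150,60),(125,255,255))[-2:]:print(*o)
cv2.imwrite("pics/p2.png",cv2.resize(im[90:260,140:340,::-1],None,fx=3,fy=3))
E
```

```text
False
{'time_s': 8.5667, 'eef_pos': [0.482, -0.029, 0.1755], 'ft_force': [-2.2664, 0.4757, 5.3398]}
True
{'time_s': 9.2833, 'eef_pos': [0.4821, -0.029, 0.1679], 'ft_force': [-2.6538, 0.5564, 7.7681]}
{'time_s': 11.4917, 'eef_pos': [0.4501, 0.1992, 0.3592], 'ft_force': [0.0611, -0.0421, 0.0997]}
[301. 141.] 263 [0.3627 0.0154 0.1684] [0.3631 0.0153 0.1684]
[265. 188.] 452 [ 0.4829 -0.0291  0.1681] [ 0.4841 -0.0285  0.1681]
[244. 265.] 430 [ 0.6493 -0.0234  0.1684] [ 0.6499 -0.0235  0.1684]
[164. 120.] 314 [ 0.4764 -0.2008  0.29  ] [ 0.4789 -0.199   0.2901]
[175. 155.] 153 [ 0.4831 -0.1965  0.2132] [ 0.4782 -0.1998  0.2132]
```

View pics/p2.png

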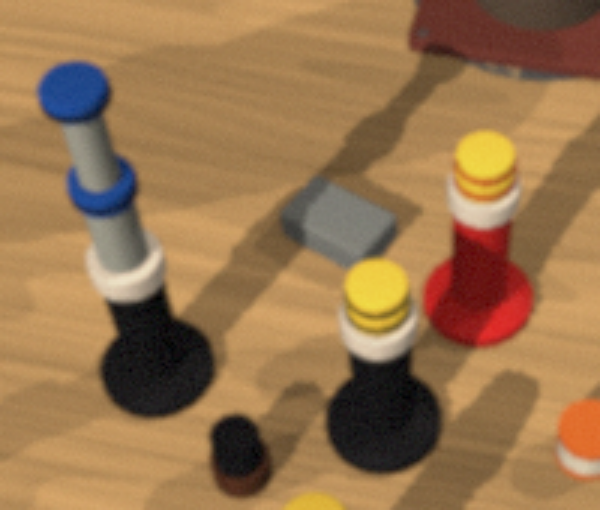

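The yellow tube is fully collapsed: the cap top at crop pixel (378,290) measures 0.168 m. The blue tube is unchanged at 0.290 m, and the robot is clear of everything.

```bash
python3 -c "
from plant import *
print(job_done())"
```

```text
the job is handed in; nothing more can be done
None
```

I collapsed the yellow-capped tube fully, inner section first and then the middle (cap top measured at 168 mm), left the blue-capped tube extended as it was, and handed the job in at about 11.5 s.

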